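# Set the washed beakers out by size on the draining rack

## Robot

A 6-joint arm with a two-finger parallel gripper is mounted at the origin on a cart in front of the work surface, level with it; the furniture and walls round the work are solid. World frame = base frame: x ahead of the robot, y to its left, z up, the work surface at z = 0. Lengths are in m, angles in rad, forces in N, time in s.
With the tool pointing down it reaches from about 0.35 to 0.775 m from the base axis. Payload 5.5 kg.
Tool frame: the origin (TCP) lies at the very end of the fingers, on their centre line; the grasp point (between the pads) lies env.grasp_offset behind it (env.grasp_offset is the distance from the TCP to the grasp point, in m); x points along the fingers, y is the direction in which the jaws open and shut, and the axes are right-handed (so a half turn about x gives the same grasp; the last joint's range is limited). The gripper opens to 85 mm and grips with 20 to 120 N. Pads are 22 mm wide; open, the fingers measure 114 mm over their backs; the gripper's body (76 mm by 85 mm) begins 54 mm behind the grasp point. The pads swing forward as they close: fully open they stand 13 mm farther back than shut.
Start: joints at [-1.365, 0.313, 0.046, 1.304, 0, 1.431], TCP at [0.195, -0.541, 0.211] pointing down, gripper open.
Joint ranges: [-2.76, 2.76], [-0.86, 1.69], [-1.03, 1.26], [-2.2, 2.34], [-1.47, 1.5], [-3.14, 3.14]. Speed limits (rad/s): [2.57, 2.57, 3.14, 3.14, 3.14, 3.14].

## Interface

Orientations are given as a unit quaternion [w, x, y, z].
In Python, from workcell import get_state, viewer, job, env gives the robot as it stands.
- The arm moves only by the tool send_rows, never from a script. Its argument "plan" is a list of rows, each a list of 6 numbers: the shift along the tool's x, y, z in mm, then the turn, a rotation vector about the tool's x, y, z in degrees. A call has exactly 10 rows; each row is the pose to reach, as a shift and turn from the pose commanded when the call began, along the tool's axes at that moment; what a row does not reach only later rows make up. A row lasts 1/8 s, in which the tool goes at most 62.5 mm and 10.7 degrees, less where a joint would pass 70% of its speed; a pose out of reach is approached as far as the arm can. A call with a gripper value outside its range is refused whole. "claw" is the finger opening in mm, from 0 to 85.4, set as the call begins (left out, the last holds). The fingers move at their own pace and stop on an object; "newtons" is the grip in N (left out, the last holds). Time passes only in rows, so rows that repeat a pose let the fingers close, or fill a call up. It gives the time, the measured TCP pose, the force and the opening at its end, in the units of the state.
- get_state(): the state, without advancing time (a new reading comes with each control period).
- viewer.read_camera(name): name is "scene" or "side" or "wrist"; returns a dict with "frame" (384x512x3 uint8, blue, green, red), "mtx" (3x3 intrinsics, pixels), "k1" (the pictures are not rectified: a ray, as slopes to the right and down, at radius r is drawn at 1 + k1 r^2 times it, then the intrinsics apply), "rvec" (rotation vector, rad) and "tvec" (3), from world to camera coordinates, as OpenCV has them. Camera axes: x right, y down, z forward; pixel columns grow to the right and rows downward; lengths in m; the calibration is good to about 2 mm. A picture is of the moment at which its call begins. There is no depth.
- job.hand_in(): hands the job in, once; it reports no verdict.
The state is a dict: "clock": time; "joint_pos": joint angles; "qvel": joint speeds; "tau": joint torques, N m; "tcp_pos": TCP position; "orientation": TCP orientation; "wrist_force": force on the tool from outside, world axes, zero at the start; "ft_torque": the same for the moment, N m; "finger_gap": finger opening in m.
Only numpy, scipy, OpenCV 4.12 (cv2) and the standard library are available. Lean on these libraries where they do the work, as an engineer would, in place of code of your own. Each camera call takes 0.05 s, during which the arm holds its last target.

## Task

Put the four washed steel beakers on the white draining rack in order of size, mouth down as they stand, one over each peg: the largest over the long peg, the next smaller beside it, and so on down to the smallest at the other end. Each must sit flat with its rim on the deck of the rack and be let go. Do not knock over or push away the dye jar with the green lid that stands among them.

Things in the scene. Friction and masses are not known exactly. Their poses are not given: they have to be found in the camera images.
- beaker_1: smallest of four plain round stainless-steel beakers, standing mouth down with its closed flat base up. Mouth 44 mm across outside, 52 mm high; the wall narrows evenly from the rim to 37 mm across at the base (on top as it stands); wall 2 mm, base 2.5 mm thick, 45 g. Origin: centre of the mouth, the lowest plane as it stands; z points up. Grip it from above round the wall near the base.
- beaker_2: second smallest steel beaker, same form: mouth 51 mm across, 44 mm at the base, 68 mm high, 65 g; mouth down, origin at the centre of the mouth, z up
- beaker_3: second largest steel beaker, same form: mouth 58 mm across, 51 mm at the base, 84 mm high, 90 g; mouth down, origin at the centre of the mouth, z up
- beaker_4: largest steel beaker, same form: mouth 66 mm across, 59 mm at the base, 104 mm high, 120 g; mouth down, origin at the centre of the mouth, z up
- drain_rack: white plastic draining rack, fixed to the bench: 110 mm across (its x), 315 mm long (its y), origin at the centre of its underside on the bench; the ribbed deck on which the rims rest is 22 mm above the bench. Four upright grey pegs stand in a row along its y axis, 76 mm apart, at y = -114, -38, 38 and 114 mm
- long_peg: the long peg of the rack, at one end of the row or the other (it changes): round, 88 mm high above the deck, 9 to 11 mm thick, with a 17 mm flange at its foot; only the largest beaker is deep enough to sit down over it. Fixed. Origin: on its axis at deck height, z up
- peg_a: short peg, second from the end on the rack's +y side: 36 mm high above the deck, 9 to 11 mm thick, 17 mm flange at its foot. Fixed. Origin: on its axis at deck height, z up
- peg_b: short peg like peg_a, second from the end on the rack's -y side. Origin: on its axis at deck height, z up
- end_peg: short peg like peg_a, at the end of the row opposite the long peg. Origin: on its axis at deck height, z up
- powder_jar: round white dye powder jar with a green screw lid standing on the bench, a bystander: 58 mm across, 66 mm high, loose. Origin: centre of its underside, z up. Behind it stands a tall black drawer cabinet on legs (solid from 0.2 m above the bench upward; front at world x = 0.59, right side at world y = 0.04), to its left dye bottles 240 mm tall: keep the whole arm clear of them

How it is judged:
By the outcome, as a careful person would: the job done as asked, in the order asked, and still so for the second after the job is handed in, with the robot touching nothing.
It also fails if it takes over 110 s, if anything falls off the work surface, if the arm or the gripper's body presses on something with over 40 N, if the wrist force passes 120 N, or if a joint passes its speed limit or range.

## Working session

There is one attempt and no reset: what is moved stays moved. The work goes in short steps, Python scripts to look and compute and a tool call to move; the robot and the scene stay as the last step left them, time stands still between calls to the robot, and variables do not carry over. Pictures are saved under pics/ and viewed, and the job is handed in when it is done.

Besides the shell and the picture viewer there is one more tool, called as name(argument=value, ...) on one line, values as JSON. send_rows: Moves the arm, as the interface text tells. Its arguments: {"type":"object","properties":{"plan":{"type":"array"},"claw":{"type":"number"},"newtons":{"type":"number"}},"required":["plan"]}

```bash
ls; mkdir -p pics; python3 - <<'E'
from workcell import get_state, viewer, job, env
import cv2
print(get_state()); print(env.grasp_offset)
for n in ["scene","side","wrist"]:
    c=viewer.read_camera(n); cv2.imwrite(f"pics/{n}0.png",c["frame"]); print(n,c["mtx"],c["k1"],c["rvec"],c["tvec"])
E
```

```text
pics
{'clock': 0.0, 'joint_pos': array([-1.36459219e+00,  3.14000202e-01,  4.49655641e-02,  1.30361360e+00,
        6.85213349e-07,  1.43122399e+00]), 'qvel': array([-1.17748213e-03, -1.06956549e-03, -1.22099061e-03,  4.34241620e-04,
       -3.29637248e-06,  8.04263207e-04]), 'tau': array([-3.07395221e-04, -4.80628932e+01,  2.98532367e+01,  1.91953388e-02,
       -2.31432723e-04,  9.89161180e-06]), 'tcp_pos': array([ 0.19477318, -0.54040985,  0.20960355]), 'orientation': array([-0.12098789, -0.69654338, -0.12229668,  0.69658651]), 'wrist_force': array([0.11816994, 1.20753207, 1.2355488 ]), 'ft_torque': array([-0.06057394, -0.01209011,  0.00390585]), 'finger_gap': 0.08526754321115307}
0.0187
scene [[465.97209871   0.         258.53710153]
 [  0.         465.97209871 198.89491188]
 [  0.           0.           1.        ]] 0.06181556783314918 [ 0.86910124 -2.54854615  1.03184976] [0.36814341 0.32996697 0.9829529 ]
side [[388.56425924   0.         252.70628661]
 [  0.         388.56425924 193.92293875]
 [  0.           0.           1.        ]] -0.1146783596044951 [ 2.46166117 -1.07849767  0.2517124 ] [-0.44911209  0.32494605  0.83587436]
wrist [[280.10664923   0.         255.22760135]
 [  0.         280.10664923 191.56722136]
 [  0.           0.           1.        ]] -0.003355045300766687 [-2.37081825  1.66617991  0.24311959] [-0.57459912 -0.03658898  0.37931336]
```

View pics/scene0.png

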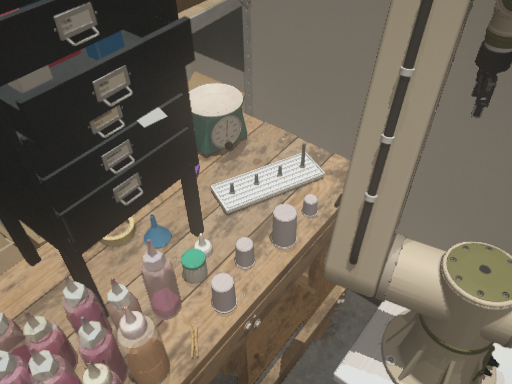

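View pics/side0.png

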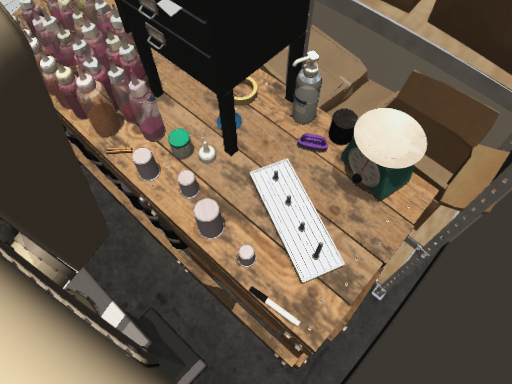

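View pics/wrist0.png

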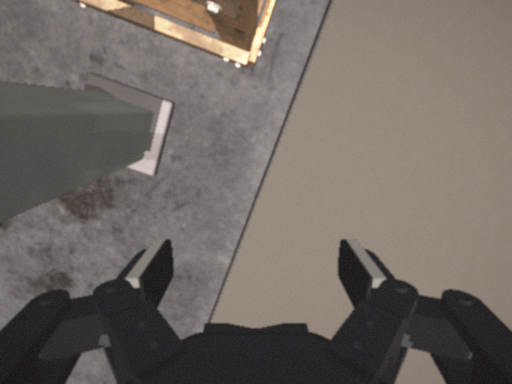

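The scene and side views show all the beakers, the jar at scene (194,266) and the rack at about (268,180). The long peg is at the right end in scene and the lower end in side. I'll enlarge the crops next.

```bash
python3 - <<'E'
import cv2
def crop(src,x,y,w,h,f,out):
    im=cv2.imread(f"pics/{src}.png")[y:y+h,x:x+w]; im=cv2.resize(im,None,fx=f,fy=f,interpolation=cv2.INTER_CUBIC)
    for i in range(0,w,10):
        cv2.line(im,(i*f,0),(i*f,6 if (x+i)%50 else 16),(0,0,255),1)
        if (x+i)%20==0: cv2.putText(im,str(x+i),(i*f,26),0,.4,(0,255,255),1)
    for j in range(0,h,10):
        cv2.line(im,(0,j*f),(6,j*f),(0,0,255),1)
        if (y+j)%20==0: cv2.putText(im,str(y+j),(8,j*f+4),0,.4,(0,255,255),1)
    cv2.imwrite(f"pics/{out}.png",im)
crop("scene0",170,180,160,140,5,"c1")
crop("scene0",200,130,140,90,5,"c2")
crop("side0",120,120,150,150,4,"c3")
crop("side0",240,140,110,150,4,"c4")
E
```

```text
(no output)
```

View pics/c1.png

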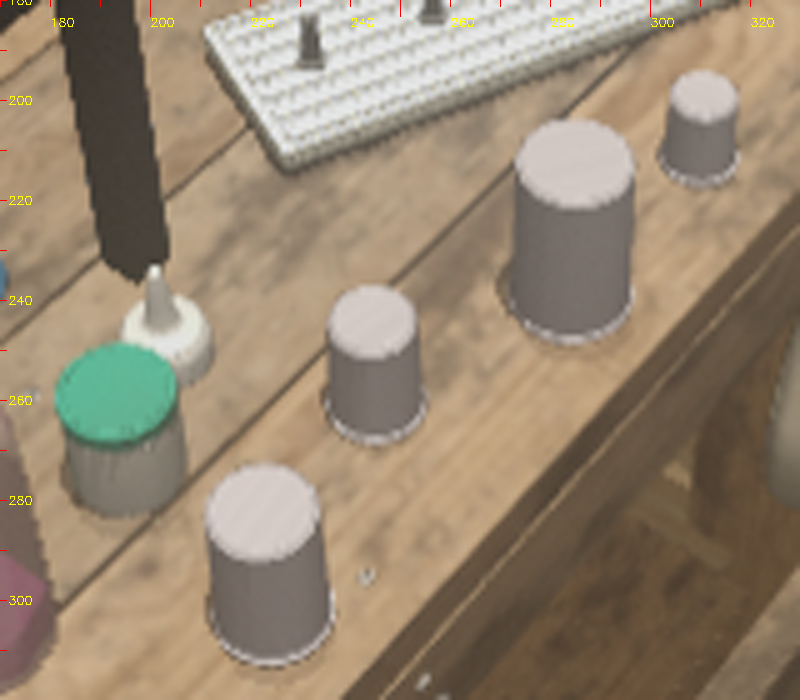

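View pics/c2.png

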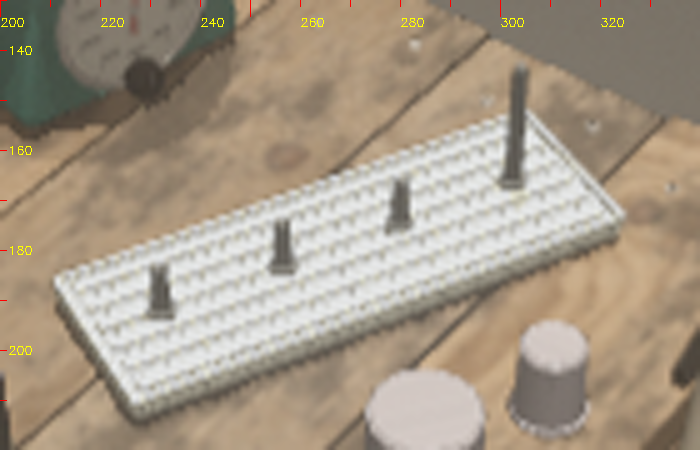

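View pics/c3.png

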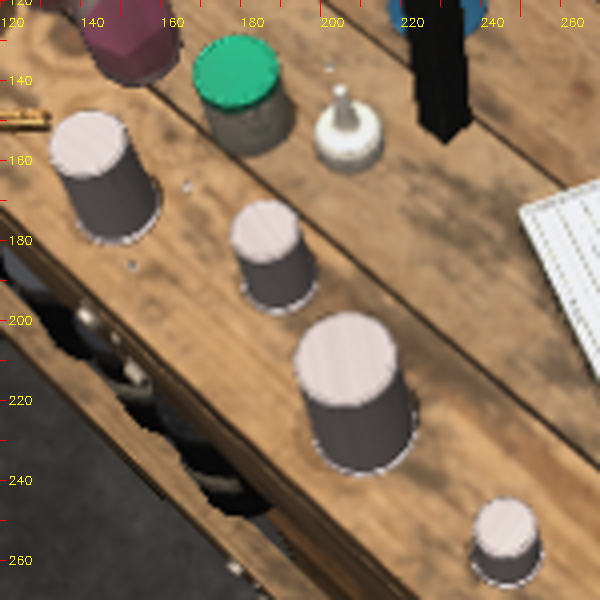

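View pics/c4.png

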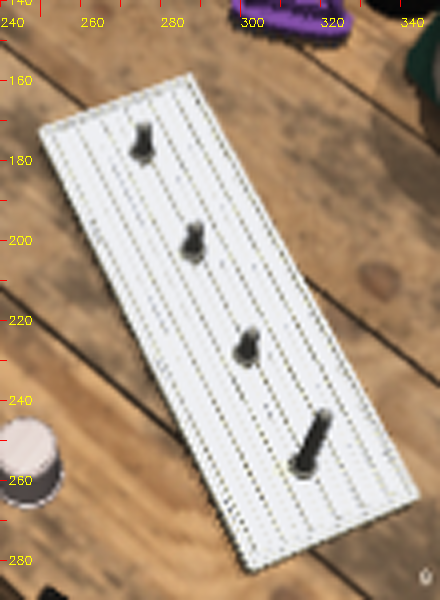

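```bash
cat > h.py <<'E'
import numpy as np, cv2
from workcell import get_state, viewer, job, env
def cam(n): return viewer.read_camera(n)
def proj(c,P):
    R=cv2.Rodrigues(np.array(c["rvec"]))[0]; p=np.atleast_2d(P)@R.T+np.ravel(c["tvec"])
    s=p[:,:2]/p[:,2:]; s=s*(1+c["k1"]*(s**2).sum(1,keepdims=True))
    K=c["mtx"]; return np.c_[s[:,0]*K[0,0]+K[0,2],s[:,1]*K[1,1]+K[1,2]]
def ray(c,uv):
    K=c["mtx"]; d=np.array([(uv[0]-K[0,2])/K[0,0],(uv[1]-K[1,2])/K[1,1]]); s=d.copy()
    for _ in range(20): s=d/(1+c["k1"]*(s@s))
    R=cv2.Rodrigues(np.array(c["rvec"]))[0]; return -R.T@np.ravel(c["tvec"]), R.T@np.r_[s,1]
def atz(c,uv,z):
    o,d=ray(c,uv); return (o+d*(z-o[2])/d[2])
def tri(a,ua,b,ub):
    A=np.zeros((3,3));v=np.zeros(3)
    for c,u in((a,ua),(b,ub)):
        o,d=ray(c,u); d/=np.linalg.norm(d); M=np.eye(3)-np.outer(d,d); A+=M; v+=M@o
    return np.linalg.solve(A,v)
E
python3 - <<'E'
from h import *
from scipy.optimize import least_squares
s=cam("scene");d=cam("side")
np.set_printoptions(precision=4,suppress=True)
T={"b4":((284.9,212.5),(206.6,209.8),.104),"b3":((222.6,282.3),(142.1,156),.084),"b2":((244.6,244.3),(186.3,177.8),.068),"b1":((310.7,199.2),(246.6,252),.052),"jar":((193.4,258.7),(179.1,138.1),.066),
"p1t":((231.8,183.2),(276,172),.058),"p2t":((256.6,174.4),(289,196.8),.058),"p3t":((280.4,166.2),(302.8,223.3),.058),"lt":((303.8,144),(321,243.8),.11)}
for k,(a,b,z) in T.items():
    A=atz(s,a,z);B=atz(d,b,z); print(k,tri(s,a,d,b),z,A[:2],B[:2],(A+B)[:2]/2)
C=[((211.4,186.4),(250.5,172.8)),((227,211.8),None),((305.6,153),(344.5,263.5)),((324.8,172.6),(301.8,282.5))]
Cs=[(211.4,186.4),(227,211.8),(324.8,172.6),(305.6,153)]
Cd=[(288,159),(250.5,172.8),(301.8,282.5),(344.5,263.5)]
for a,b in zip(Cs,Cd): print("corner",atz(s,a,.022),atz(d,b,.022))
pegL=[(0,y,.058) for y in (114,38,-38)]  # sign placeholders
def model(p,sg):
    c,n=np.cos(p[2]),np.sin(p[2]); 
    L=np.array([(0,.114*sg,.058),(0,.038*sg,.058),(0,-.038*sg,.058),(0,-.114*sg,.11),(.055*sg,.1575*sg,.022),(-.055*sg,.1575*sg,.022),(-.055*sg,-.1575*sg,.022),(.055*sg,-.1575*sg,.022)])
    return np.c_[p[0]+c*L[:,0]-n*L[:,1],p[1]+n*L[:,0]+c*L[:,1],L[:,2]]
us=np.array([T[k][0] for k in("p1t","p2t","p3t","lt")]+Cs);ud=np.array([T[k][1] for k in("p1t","p2t","p3t","lt")]+Cd)
f=lambda p:np.r_[proj(s,model(p,1))-us,proj(d,model(p,1))-ud].ravel()
for y0 in(0,1.5,3,-1.5):
    r=least_squares(f,[.5,-.3,y0],loss="soft_l1"); print(r.cost,r.x)
    if r.cost<100: print(r.fun.reshape(-1,2)); print(model(r.x,1)[:4])
E
```

```text
b4 [ 0.4363 -0.0683  0.0984] 0.104 [ 0.4339 -0.064 ] [ 0.4344 -0.0708] [ 0.4342 -0.0674]
b3 [0.4346 0.1678 0.0774] 0.084 [0.4316 0.171 ] [0.4327 0.163 ] [0.4321 0.167 ]
b2 [0.4718 0.0466 0.0618] 0.068 [0.4688 0.0503] [0.4697 0.0431] [0.4692 0.0467]
b1 [ 0.437  -0.1893  0.046 ] 0.052 [ 0.4344 -0.1841] [ 0.4353 -0.1909] [ 0.4349 -0.1875]
jar [0.5413 0.1511 0.0591] 0.066 [0.5377 0.1545] [0.5382 0.1463] [0.5379 0.1504]
p1t [ 0.6376 -0.1022  0.0546] 0.058 [ 0.6368 -0.0999] [ 0.6345 -0.1039] [ 0.6357 -0.1019]
p2t [ 0.6058 -0.1712  0.0549] 0.058 [ 0.6046 -0.1687] [ 0.6037 -0.1723] [ 0.6041 -0.1705]
p3t [ 0.5744 -0.2399  0.0542] 0.058 [ 0.572  -0.2364] [ 0.5728 -0.2406] [ 0.5724 -0.2385]
lt [ 0.544  -0.3087  0.1047] 0.11 [ 0.5411 -0.3032] [ 0.5415 -0.3094] [ 0.5413 -0.3063]
corner [ 0.7002 -0.0825  0.022 ] [ 0.7031 -0.088   0.022 ]
corner [ 0.6012 -0.0349  0.022 ] [ 0.6054 -0.044   0.022 ]
corner [ 0.4763 -0.3244  0.022 ] [ 0.4737 -0.3248  0.022 ]
corner [ 0.5697 -0.364   0.022 ] [ 0.5746 -0.3697  0.022 ]
7.370499340480484 [ 0.5889 -0.205  -0.4275]
[[ 0.4812 -0.193 ]
 [ 0.3443 -0.3383]
 [ 0.
[... 1044 characters left out ...]

 [-0.3378 -0.7603]
 [-0.2472 -0.4113]
 [-0.2265 -0.2666]
 [-0.7374 -1.0558]
 [-1.7556 -0.8662]
 [ 0.2065  0.2247]
 [ 0.2502  0.662 ]]
[[ 0.6362 -0.1012  0.058 ]
 [ 0.6047 -0.1704  0.058 ]
 [ 0.5732 -0.2395  0.058 ]
 [ 0.5417 -0.3087  0.11  ]]
7.37049934048059 [ 0.5889 -0.205  -0.4275]
[[ 0.4812 -0.193 ]
 [ 0.3443 -0.3383]
 [ 0.3197 -0.771 ]
 [ 0.9325 -1.0723]
 [-0.6182 -0.9853]
 [ 0.0994 -1.3425]
 [ 0.9819  0.1795]
 [ 0.2207 -1.7069]
 [-0.3573 -1.0405]
 [-0.3378 -0.7603]
 [-0.2472 -0.4113]
 [-0.2265 -0.2666]
 [-0.7374 -1.0558]
 [-1.7556 -0.8662]
 [ 0.2065  0.2247]
 [ 0.2502  0.662 ]]
[[ 0.6362 -0.1012  0.058 ]
 [ 0.6047 -0.1704  0.058 ]
 [ 0.5732 -0.2395  0.058 ]
 [ 0.5417 -0.3087  0.11  ]]
```

```bash
cat >> h.py <<'E'
from scipy.spatial.transform import Rotation as Ro
def cur():
    s=get_state(); q=s["orientation"]; return s,Ro.from_quat([q[1],q[2],q[3],q[0]]),s["tcp_pos"]
def go(p,jaw_deg=None):
    s,R,t=cur(); y=R.as_matrix()[:,1]
    print("now",np.round(t,4),"jaw deg",round(np.degrees(np.arctan2(y[1],y[0])),1),"q6",round(s["joint_pos"][5],2),"t",s["clock"],"gap",s["finger_gap"],"F",np.round(s["wrist_force"],1))
    d=R.inv().apply(np.array(p)-t)*1000
    if jaw_deg is None: jaw_deg=np.degrees(np.arctan2(y[1],y[0]))
    a=np.radians(jaw_deg); yy=np.array([np.cos(a),np.sin(a),0]); xx=np.array([0,0,-1.]); 
    Rt=Ro.from_matrix(np.c_[xx,yy,np.cross(xx,yy)])
    print("shift mm",np.round(d,1),"turn deg",np.round(np.degrees((R.inv()*Rt).as_rotvec()),1))
E
python3 - <<'E'
from h import *
for a in (-24.5,155.5): go([.434,-.067,.21],a)
s=cam("scene");d=cam("side")
print("bottle base",atz(s,(165,318),0),atz(d,(150,140),0)); print("scale base",atz(s,(217,152),0),atz(d,(375,190),0))
E
```

```text
now [ 0.1948 -0.5407  0.2101] jaw deg -70.2 q6 1.43 t 0.25 gap 0.08519845743648251 F [-0.2  0.2  0.8]
shift mm [   0.4 -364.6 -385.6] turn deg [-45.7  -0.    0. ]
now [ 0.1948 -0.5407  0.2101] jaw deg -70.2 q6 1.43 t 0.25 gap 0.08519845743648251 F [-0.2  0.2  0.8]
shift mm [   0.4 -364.6 -385.6] turn deg [1.343e+02 1.000e-01 0.000e+00]
bottle base [0.51417498 0.28148316 0.        ] [0.50238123 0.24714182 0.        ]
scale base [ 0.80661024 -0.22401986  0.        ] [ 0.79657862 -0.30938893  0.        ]
```

send_rows(plan=[[0,-20,-20,-3,0,0],[0,-60,-62,-8,0,0],[0,-100,-105,-13,0,0],[0,-145,-150,-19,0,0],[0,-190,-200,-25,0,0],[0,-235,-245,-30,0,0],[0,-275,-290,-36,0,0],[0,-315,-335,-41,0,0],[0,-350,-370,-45,0,0],[0,-365,-386,-46,0,0]], claw=85, newtons=40)

```text
clock: 1.6
tcp_pos: [0.435, -0.0642, 0.2107]
orientation: [0.386, 0.593, 0.385, -0.593]
wrist_force: [-0.7, -0.2, 0.7]
finger_gap: 0.0852
```

```bash
python3 - <<'E'
from h import *
w=cam("wrist"); cv2.imwrite("pics/w1.png",w["frame"])
go([.434,-.067,.055],-24.5)
print(proj(w,[[.434,-.067,.104],[.435,-.1875,.052]]))
s,R,t=cur(); print(proj(w,[t, t+R.apply([-.0187,0,0])]), R.as_matrix())
E
```

```text
now [ 0.4357 -0.0633  0.2107] jaw deg -23.9 q6 1.66 t 1.65 gap 0.0848105004512632 F [-0.1  1.9 -0. ]
shift mm [ 1.556e+02 -1.000e-01  4.300e+00] turn deg [ 0.6 -0.1 -0. ]
[[255.07616946 186.63938215]
 [293.71992486 257.90641954]]
[[255.16416318 225.51704792]
 [255.16057025 238.73987247]] [[ 1.24162235e-03  9.14317440e-01 -4.04996391e-01]
 [ 1.19832650e-03 -4.04997773e-01 -9.14316886e-01]
 [-9.99998511e-01  6.49918377e-04 -1.59850511e-03]]
```

View pics/w1.png

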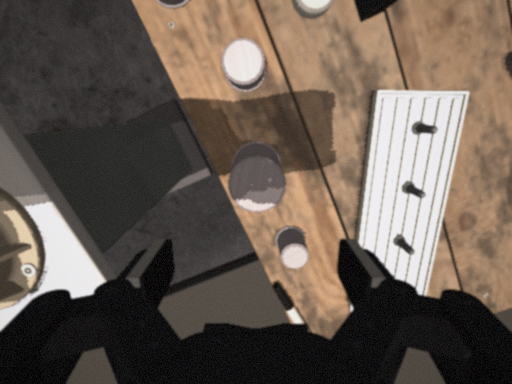

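Wrist view: b4 top is at about (258,185) against a predicted (255,187). b1 top is at (294,258), as predicted. The peg tops are near (430,129), (418,190) and (408,249). I'll cross-check positions with the wrist camera, which is the frame nearest the tool.

```bash
python3 - <<'E'
import cv2
im=cv2.imread("pics/w1.png")
a=cv2.resize(im[100:280,380:470],None,fx=3,fy=3,interpolation=2); b=cv2.resize(im[20:280,210:320],None,fx=2.2,fy=2.2,interpolation=2)
cv2.imwrite("pics/w1a.png",a); cv2.imwrite("pics/w1b.png",b)
E
```

```text
(no output)
```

View pics/w1a.png

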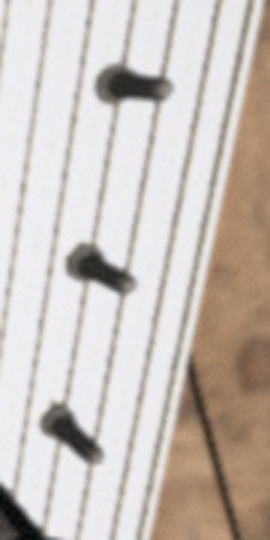

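View pics/w1b.png

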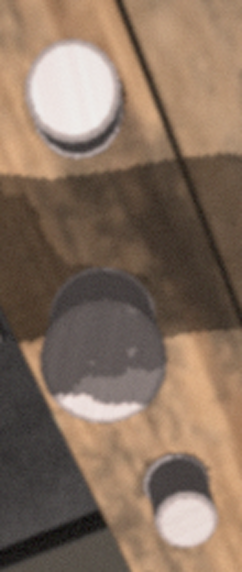

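```bash
python3 - <<'E'
from h import *
w=cam("wrist")
for n,u,z in [("p1t",(434,129.7),.058),("p2t",(422.3,195),.058),("p3t",(412,251.7),.058),("p1f",(417.7,128),.024),("p2f",(408,187.3),.024),("p3f",(398.7,240),.024),("b4",(256.8,184.5),.104),("b2",(243.2,60.9),.068),("b1",(294.5,256.4),.052)]: print(n,np.round(atz(w,u,z),4))
go([.434,-.067,.055],-24.5)
E
```

```text
p1t [ 0.6371 -0.0981  0.058 ]
p2t [ 0.6062 -0.1671  0.058 ]
p3t [ 0.5756 -0.2351  0.058 ]
p1f [ 0.6379 -0.0987  0.024 ]
p2f [ 0.607  -0.1674  0.024 ]
p3f [ 0.5755 -0.2357  0.024 ]
b4 [ 0.4372 -0.0646  0.104 ]
b2 [0.4728 0.0493 0.068 ]
b1 [ 0.4376 -0.1847  0.052 ]
now [ 0.435  -0.0649  0.2106] jaw deg -23.9 q6 1.66 t 1.7 gap 0.08499482729029212 F [-0.5 -0.   0.1]
shift mm [ 1.556e+02 -1.000e-01  2.400e+00] turn deg [ 0.6 -0.  -0. ]
```

send_rows(plan=[[10,2,0,0,0,0],[30,2,0,0,0,0],[55,2,0,0,0,0],[80,2,0,0,0,0],[105,2,0,0,0,0],[125,2,0,0,0,0],[140,2,0,0,0,0],[148,2,0,0,0,0],[150,2,0,0,0,0],[150,2,0,0,0,0]])

```text
clock: 2.95
tcp_pos: [0.4363, -0.068, 0.0607]
orientation: [0.384, 0.594, 0.384, -0.594]
wrist_force: [-0.1, 0.8, 0.6]
finger_gap: 0.085
```

send_rows(plan=[[0,0,0,0,0,0],[0,0,0,0,0,0],[0,0,0,0,0,0],[0,0,0,0,0,0],[0,0,0,0,0,0],[0,0,0,0,0,0],[0,0,0,0,0,0],[0,0,0,0,0,0],[0,0,0,0,0,0],[0,0,0,0,0,0]], claw=45, newtons=40)

```text
clock: 4.2
tcp_pos: [0.4366, -0.0677, 0.0613]
orientation: [0.385, 0.594, 0.384, -0.593]
wrist_force: [-1.3, 0.3, 5.5]
finger_gap: 0.0574
```

```bash
python3 - <<'E'
from h import *
w=cam("wrist"); cv2.imwrite("pics/w2.png",w["frame"])
w=cam("side"); cv2.imwrite("pics/s2.png",w["frame"])
go([.5448,-.3036,.21],-24.2)
E
```

```text
now [ 0.4366 -0.0677  0.0613] jaw deg -24.2 q6 1.66 t 4.3 gap 0.056954443804097615 F [-1.   0.7  5.6]
shift mm [-148.5  195.5  171. ] turn deg [ 0.  -0.  -0.1]
```

View pics/w2.png

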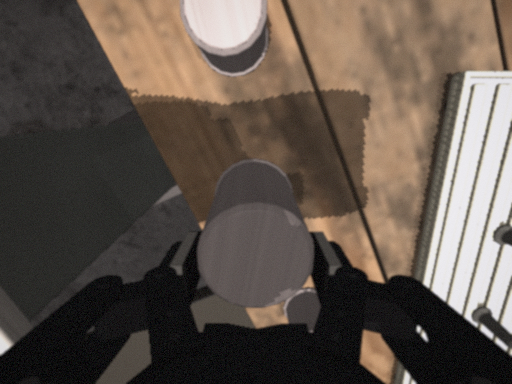

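View pics/s2.png

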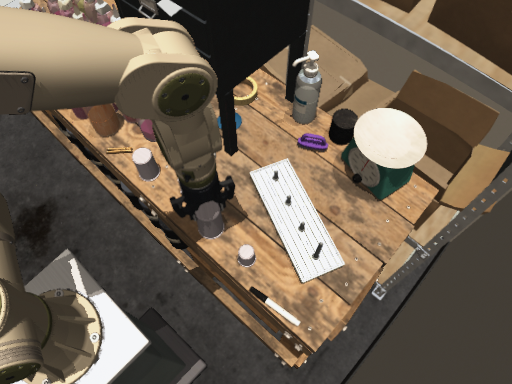

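send_rows(plan=[[-5,0,0,0,0,0],[-15,0,0,0,0,0],[-30,0,0,0,0,0],[-50,0,0,0,0,0],[-75,0,0,0,0,0],[-100,0,0,0,0,0],[-125,0,0,0,0,0],[-140,0,0,0,0,0],[-148,0,0,0,0,0],[-150,0,0,0,0,0]])

```text
clock: 5.55
tcp_pos: [0.4361, -0.0676, 0.2105]
orientation: [-0.384, -0.594, -0.384, 0.594]
wrist_force: [-0.2, -0.6, -0.5]
finger_gap: 0.0566
```

```bash
python3 - <<'E'
from h import *
w=cam("wrist"); cv2.imwrite("pics/w3.png",w["frame"])
u=(256,255)
s,R,t=cur()
for z in (.245,.25,.255): print(R.inv().apply(atz(w,u,z)-t)*1000)
w=cam("side"); cv2.imwrite("pics/s3.png",cv2.resize(w["frame"][100:300,100:350],None,fx=3,fy=3,interpolation=2))
go([.5448,-.3036,.21],-24.2)
E
```

```text
[-34.67041687   0.7438145    0.37730457]
[-39.67069337   0.72670442  -2.42096826]
[-44.67096987   0.70959434  -5.21924109]
now [ 0.4359 -0.0675  0.21  ] jaw deg -24.2 q6 1.66 t 5.65 gap 0.056766591806544475 F [ 0.9  0.3 -1.8]
shift mm [ -0.2 196.1 170.8] turn deg [0.  0.  0.1]
```

View pics/w3.png

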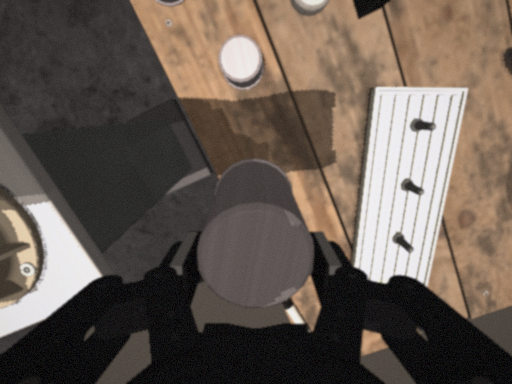

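View pics/s3.png

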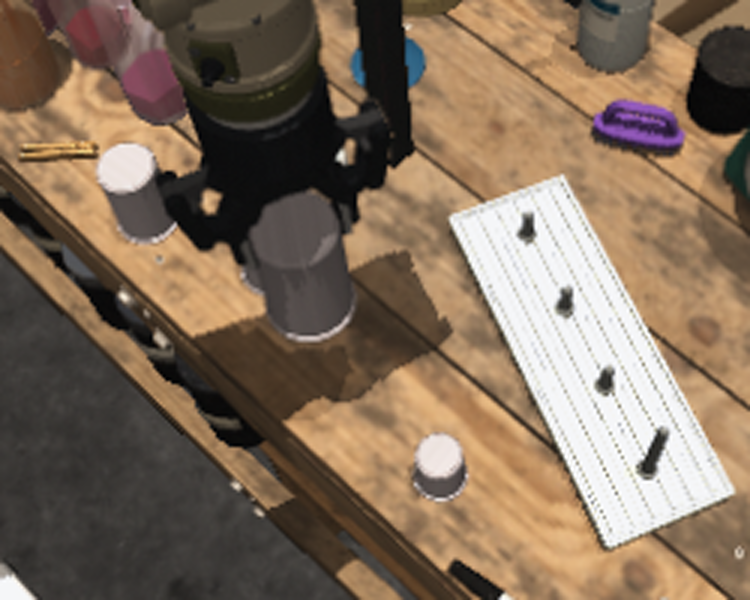

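send_rows(plan=[[0,12,10,0,0,0],[0,35,31,0,0,0],[0,62,55,0,0,0],[0,90,80,0,0,0],[0,118,105,0,0,0],[0,145,130,0,0,0],[0,170,152,0,0,0],[0,187,167,0,0,0],[0,195,174,0,0,0],[0,196,175,0,0,0]])

```text
clock: 6.9
tcp_pos: [0.543, -0.3082, 0.2096]
orientation: [-0.383, -0.594, -0.384, 0.594]
wrist_force: [0.1, 0.4, -0.8]
finger_gap: 0.0572
```

```bash
python3 - <<'E'
from h import *
for n in("wrist","side","scene"): 
    w=cam(n); cv2.imwrite(f"pics/{n}4.png",w["frame"])
go([.5448,-.3036,.21],-24.2)
E
python3 -c "
import cv2,numpy as np
a=cv2.imread('pics/side4.png')[150:300,220:370];b=cv2.imread('pics/scene4.png')[80:230,220:370]
cv2.imwrite('pics/m4.png',cv2.resize(np.hstack([a,b]),None,fx=2.6,fy=2.6,interpolation=2))"
```

```text
now [ 0.5429 -0.3069  0.2105] jaw deg -24.2 q6 1.35 t 7.05 gap 0.057107551959610765 F [-0.5  0.1 -1.2]
shift mm [ 0.5  0.3 -3.8] turn deg [ 0. -0.  0.]
```

View pics/m4.png

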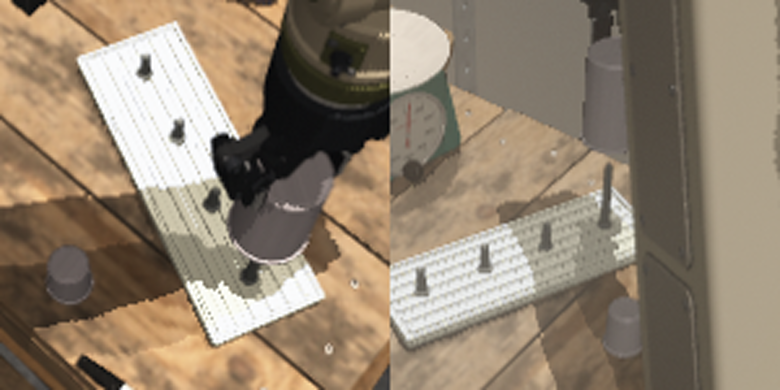

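View pics/wrist4.png

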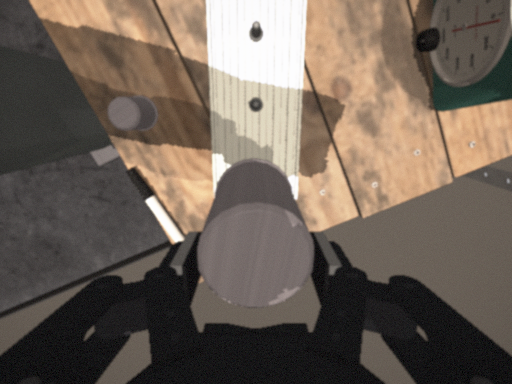

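The beaker hangs over the long peg: it lines up with the peg in scene, and the peg row runs down column 256 in the wrist view. Lowering now.

send_rows(plan=[[8,0,0,0,0,0],[25,0,0,0,0,0],[45,0,0,0,0,0],[65,0,0,0,0,0],[85,0,0,0,0,0],[102,0,0,0,0,0],[114,0,0,0,0,0],[121,0,0,0,0,0],[124,0,0,0,0,0],[125,0,0,0,0,0]])

```text
clock: 8.3
tcp_pos: [0.5435, -0.3077, 0.0858]
orientation: [0.384, 0.594, 0.384, -0.594]
wrist_force: [0.2, 0.6, -0.1]
finger_gap: 0.0569
```

send_rows(plan=[[0.5,0,0,0,0,0],[1,0,0,0,0,0],[1.5,0,0,0,0,0],[2,0,0,0,0,0],[2,0,0,0,0,0],[2,0,0,0,0,0],[2,0,0,0,0,0],[2,0,0,0,0,0],[2,0,0,0,0,0],[2,0,0,0,0,0]])

```text
clock: 9.55
tcp_pos: [0.5433, -0.3076, 0.0836]
orientation: [0.384, 0.594, 0.384, -0.594]
wrist_force: [-0.2, 0.8, 1.0]
finger_gap: 0.057
```

send_rows(plan=[[0.5,0,0,0,0,0],[1,0,0,0,0,0],[1.5,0,0,0,0,0],[1.5,0,0,0,0,0],[1.5,0,0,0,0,0],[1.5,0,0,0,0,0],[1.5,0,0,0,0,0],[1.5,0,0,0,0,0],[1.5,0,0,0,0,0],[1.5,0,0,0,0,0]])

```text
clock: 10.8
tcp_pos: [0.5434, -0.3077, 0.0833]
orientation: [0.385, 0.594, 0.384, -0.594]
wrist_force: [-2.5, 1.9, 7.8]
finger_gap: 0.057
```

Touchdown: the wrist force is 7.8 N up. Releasing.

send_rows(plan=[[0,0,0,0,0,0],[0,0,0,0,0,0],[0,0,0,0,0,0],[0,0,0,0,0,0],[0,0,0,0,0,0],[0,0,0,0,0,0],[0,0,0,0,0,0],[-5,0,0,0,0,0],[-15,0,0,0,0,0],[-30,0,0,0,0,0]], claw=85)

```text
clock: 12.05
tcp_pos: [0.5431, -0.3075, 0.1128]
orientation: [-0.384, -0.594, -0.384, 0.594]
wrist_force: [0.5, -0.5, -0.0]
finger_gap: 0.0846
```

send_rows(plan=[[-20,0,0,0,0,0],[-50,0,0,0,0,0],[-80,0,0,0,0,0],[-110,0,0,0,0,0],[-115,0,0,0,0,0],[-115,0,0,0,0,0],[-115,0,0,0,0,0],[-115,0,0,0,0,0],[-115,0,0,0,0,0],[-115,0,0,0,0,0]])

```text
clock: 13.3
tcp_pos: [0.5431, -0.3075, 0.2266]
orientation: [-0.384, -0.594, -0.384, 0.594]
wrist_force: [-0.2, 0.4, 0.2]
finger_gap: 0.0847
```

```bash
python3 - <<'E'
from h import *
for n in("wrist","side","scene"): 
    w=cam(n); cv2.imwrite(f"pics/{n}5.png",w["frame"])
go([.437,-.100,.23],-24.2)
go([.437,.165,.22],-75)
go([.437,.165,.22],-90)
E
python3 -c "
import cv2,numpy as np
a=cv2.imread('pics/side5.png')[150:300,220:370];b=cv2.imread('pics/scene5.png')[80:230,220:370]
cv2.imwrite('pics/m5.png',cv2.resize(np.hstack([a,b]),None,fx=2.6,fy=2.6,interpolation=2))"
```

```text
now [ 0.5432 -0.3075  0.2269] jaw deg -24.2 q6 1.35 t 13.45 gap 0.08530145722426218 F [ 0.6  0.3 -0.4]
shift mm [  -3.1 -182.  -145.8] turn deg [0. 0. 0.]
now [ 0.5432 -0.3075  0.2269] jaw deg -24.2 q6 1.35 t 13.45 gap 0.08530145722426218 F [ 0.6  0.3 -0.4]
shift mm [   6.9 -290.5 -387.5] turn deg [50.8  0.  -0. ]
now [ 0.5432 -0.3075  0.2269] jaw deg -24.2 q6 1.35 t 13.45 gap 0.08530145722426218 F [ 0.6  0.3 -0.4]
shift mm [   6.9 -290.5 -387.5] turn deg [65.8  0.  -0. ]
```

View pics/m5.png

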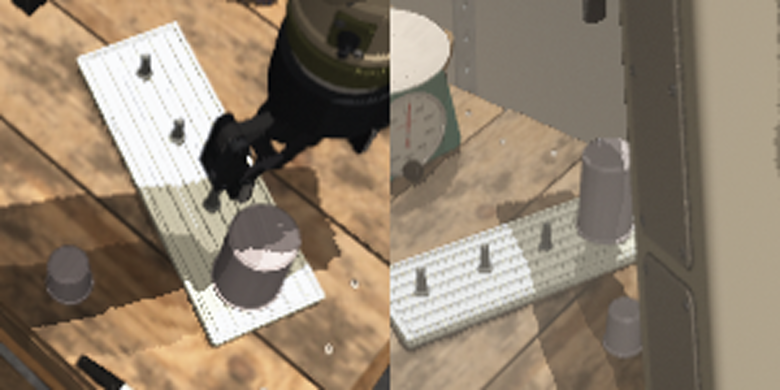

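View pics/wrist5.png

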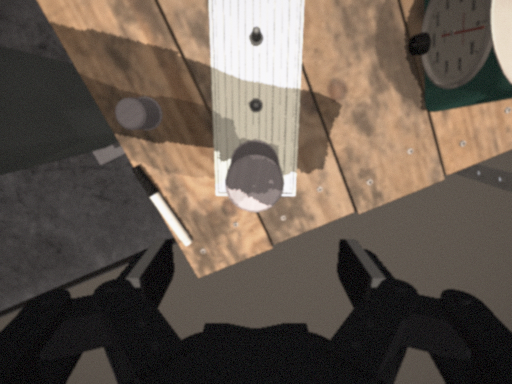

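b4 stands on the deck over the long peg. Next is b3, with the jaws at about -50°, clear of the jar and the bottle.

```bash
python3 - <<'E'
from h import *
go([.4346,.170,.225],-50)
E
```

```text
now [ 0.5432 -0.3075  0.2269] jaw deg -24.2 q6 1.35 t 13.45 gap 0.08530145722426218 F [ 0.6  0.3 -0.4]
shift mm [   1.9 -294.8 -391.1] turn deg [25.8  0.  -0. ]
```

send_rows(plan=[[0,-15,-20,1,0,0],[0,-45,-60,4,0,0],[0,-80,-106,7,0,0],[0,-116,-154,10,0,0],[0,-152,-202,13,0,0],[0,-188,-250,16,0,0],[0,-224,-298,20,0,0],[0,-258,-343,23,0,0],[0,-285,-378,25,0,0],[0,-295,-391,26,0,0]], claw=80)

```text
clock: 14.7
tcp_pos: [0.4334, 0.1722, 0.2273]
orientation: [0.242, 0.665, 0.242, -0.664]
wrist_force: [-0.2, 0.0, -0.4]
finger_gap: 0.0801
```

```bash
python3 - <<'E'
from h import *
w=cam("wrist"); cv2.imwrite(f"pics/w6.png",w["frame"])
w=cam("side"); cv2.imwrite(f"pics/s6.png",w["frame"])
w=cam("wrist")
print(proj(w,[[.4346,.170,.084],[.540,.153,.066]]))
go([.4346,.170,.225],-50)
E
```

```text
[[256.35766679 175.96805124]
 [328.81097652 111.17228606]]
now [0.4342 0.1705 0.2271] jaw deg -50.1 q6 2.65 t 14.85 gap 0.07990593773741746 F [ 0.4 -0.9 -0.6]
shift mm [2.1 0.7 0. ] turn deg [-0.1 -0.  -0. ]
```

View pics/w6.png

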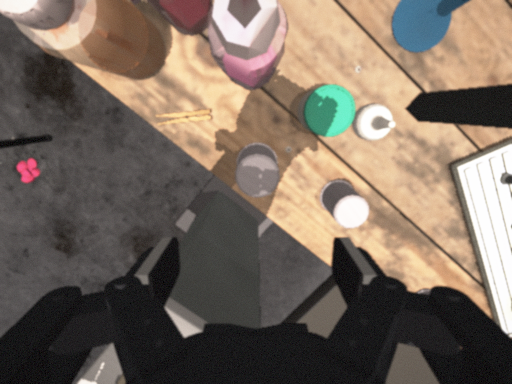

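View pics/s6.png

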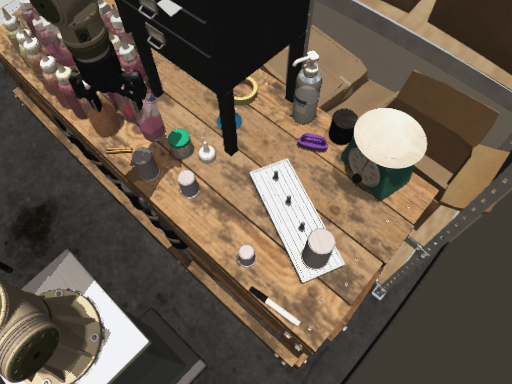

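```bash
python3 - <<'E'
from h import *
w=cam("wrist"); s,R,t=cur()
o,_=ray(w,(255,190)); print("cam in tool mm",R.inv().apply(o-t)*1000)
print("bottle front edge",atz(w,(247,86),0.0),atz(w,(247,80),.02), "lefts",atz(w,(219,62),.02),atz(w,(278,62),.02))
print("b3",atz(w,(258.5,176),.084)); print("jar",atz(w,(329,110),.066))
im=w["frame"]; cv2.imwrite("pics/w6c.png",cv2.resize(im[0:230,180:400],None,fx=3,fy=2.6,interpolation=2))
go([.437,.170,.045],-50)
E
```

```text
cam in tool mm [-163.45700751   -0.31923838  -72.10953003]
bottle front edge [0.50472663 0.24295525 0.        ] [0.50931923 0.24601834 0.02      ] lefts [0.50326602 0.28506767 0.02      ] [0.54924579 0.23012502 0.02      ]
b3 [0.43649398 0.16708056 0.084     ]
jar [0.54138022 0.15255873 0.066     ]
now [0.4344 0.1699 0.2271] jaw deg -50.1 q6 2.65 t 14.9 gap 0.08005881118272305 F [ 0.6  1.  -0.2]
shift mm [182.1   1.5  -2. ] turn deg [-0.1 -0.  -0. ]
```

View pics/w6c.png

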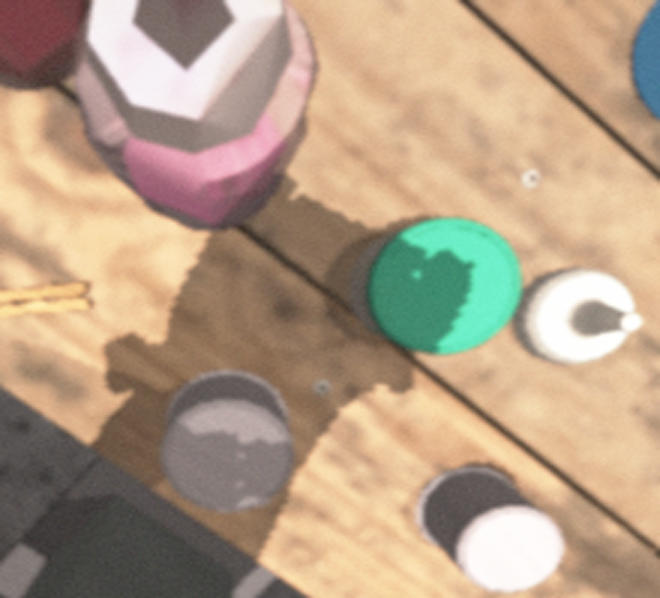

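b3 and the jar are where computed. The camera housing would come close to the bottle, so I'll turn 18° before descending.

send_rows(plan=[[0,0,0,5,0,0],[0,0,0,11,0,0],[0,0,0,18,0,0],[25,0,0,18,0,0],[60,0,0,18,0,0],[95,0,0,18,0,0],[130,0,0,18,0,0],[158,0,0,18,0,0],[175,0,0,18,0,0],[180,0,0,18,0,0]])

```text
clock: 16.15
tcp_pos: [0.4339, 0.1687, 0.0459]
orientation: [-0.133, -0.694, -0.133, 0.695]
wrist_force: [-0.2, 0.3, 0.4]
finger_gap: 0.0798
```

send_rows(plan=[[0,0,0,0,0,0],[0,0,0,0,0,0],[0,0,0,0,0,0],[0,0,0,0,0,0],[0,0,0,0,0,0],[0,0,0,0,0,0],[0,0,0,0,0,0],[0,0,0,0,0,0],[0,0,0,0,0,0],[0,0,0,0,0,0]], claw=35)

```text
clock: 17.4
tcp_pos: [0.4354, 0.17, 0.048]
orientation: [0.134, 0.695, 0.134, -0.693]
wrist_force: [-0.0, -0.7, 7.1]
finger_gap: 0.0488
```

```bash
python3 - <<'E'
from h import *
w=cam("wrist"); cv2.imwrite(f"pics/w7.png",w["frame"])
go([.4346,.170,.22],-68)
E
```

```text
now [0.4354 0.17   0.048 ] jaw deg -68.2 q6 2.96 t 17.45 gap 0.04876932307578619 F [ 0.5 -1.6  7.2]
shift mm [-1.72e+02 -1.00e-01  4.00e-01] turn deg [-0.2 -0.1 -0.1]
```

View pics/w7.png

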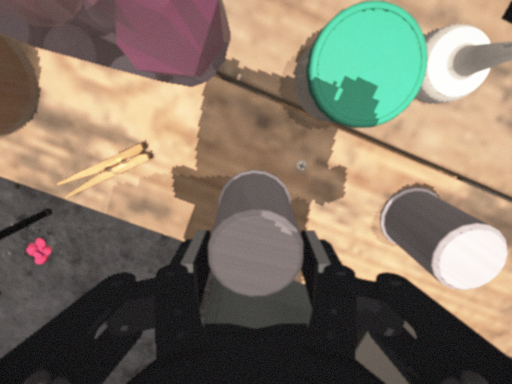

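send_rows(plan=[[-5,0,0,0,0,0],[-15,0,0,0,0,0],[-30,0,0,0,0,0],[-50,0,0,0,0,0],[-75,0,0,0,0,0],[-100,0,0,0,0,0],[-125,0,0,0,0,0],[-145,0,0,0,0,0],[-157,0,0,0,0,0],[-160,0,0,0,0,0]])

```text
clock: 18.7
tcp_pos: [0.4346, 0.1701, 0.2076]
orientation: [0.134, 0.695, 0.134, -0.694]
wrist_force: [0.2, 0.2, -1.5]
finger_gap: 0.0486
```

```bash
python3 - <<'E'
from h import *
w=cam("wrist"); cv2.imwrite(f"pics/w8.png",w["frame"])
a=np.radians(-24.2); z=np.array([np.sin(a),-np.cos(a)]); print(z)
go(np.r_[np.array([.5756,-.2355])+.001*z,.207],-24.2)
E
```

```text
[-0.40992303 -0.91212012]
now [0.4344 0.1701 0.2074] jaw deg -68.2 q6 2.96 t 18.75 gap 0.04900318394052171 F [-0.   0.8 -0.9]
shift mm [4.000e-01 4.297e+02 2.040e+01] turn deg [-44.  -0.  -0.]
```

View pics/w8.png

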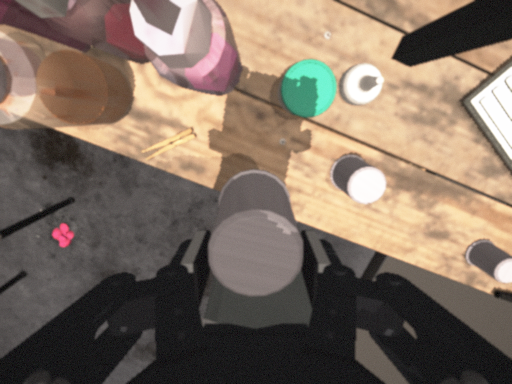

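send_rows(plan=[[0,15,1,-2,0,0],[0,50,2,-6,0,0],[0,100,5,-11,0,0],[0,155,7,-17,0,0],[0,212,10,-23,0,0],[0,268,12,-29,0,0],[0,324,15,-34,0,0],[0,376,18,-39,0,0],[0,415,20,-43,0,0],[0,430,20,-44,0,0]])

```text
clock: 20.0
tcp_pos: [0.5753, -0.2387, 0.2052]
orientation: [-0.383, -0.594, -0.384, 0.594]
wrist_force: [0.4, 0.6, -0.7]
finger_gap: 0.0489
```

```bash
python3 - <<'E'
from h import *
for n in("wrist","side","scene"): 
    w=cam(n); cv2.imwrite(f"pics/{n}9.png",w["frame"])
a=np.radians(-24.2); z=np.array([np.sin(a),-np.cos(a)])
go(np.r_[np.array([.5756,-.2355])+.001*z,.075],-24.2)
E
python3 -c "
import cv2,numpy as np
a=cv2.imread('pics/side9.png')[150:300,220:370];b=cv2.imread('pics/scene9.png')[80:230,220:370]
cv2.imwrite('pics/m9.png',cv2.resize(np.hstack([a,b]),None,fx=2.6,fy=2.6,interpolation=2))"
```

```text
now [ 0.575  -0.2362  0.2059] jaw deg -24.3 q6 1.48 t 20.15 gap 0.049073016517100686 F [-0.1  0.5 -0.4]
shift mm [130.9   0.5   0.2] turn deg [-0.1 -0.   0.1]
```

View pics/m9.png

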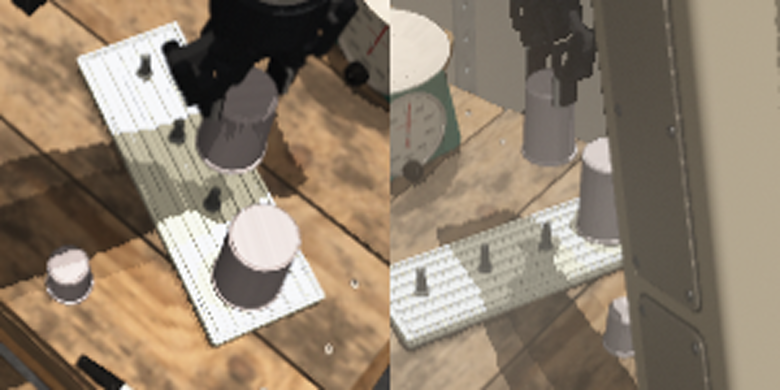

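View pics/wrist9.png

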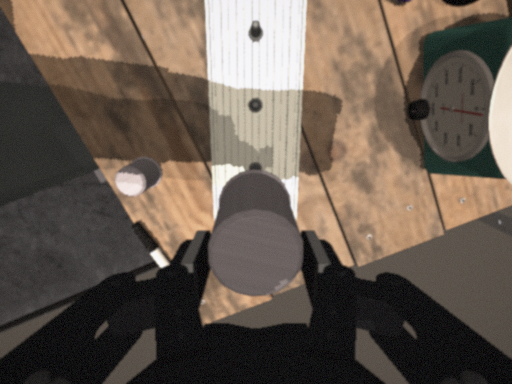

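```bash
python3 - <<'E'
from h import *
w=cam("wrist")
print(proj(w,[[.5756,-.2353,.058],[.6064,-.1671,.058],[.6371,-.0981,.058],[.5756,-.2353,.16]]))
E
```

```text
[[255.36829301 173.6168528 ]
 [255.40955749 104.77406268]
 [255.03141043  24.72882829]
 [255.1765081  202.28542476]]
```

The peg under the beaker shows at (256,168), as predicted for p3. Lowering.

send_rows(plan=[[8,0,0,0,0,0],[25,0,0,0,0,0],[48,0,0,0,0,0],[70,0,0,0,0,0],[92,0,0,0,0,0],[110,0,0,0,0,0],[122,0,0,0,0,0],[130,0,0,0,0,0],[133,0,0,0,0,0],[134,0,0,0,0,0]])

```text
clock: 21.45
tcp_pos: [0.5758, -0.2368, 0.0733]
orientation: [0.384, 0.594, 0.384, -0.594]
wrist_force: [-0.2, 0.4, -0.4]
finger_gap: 0.0487
```

send_rows(plan=[[0.5,0,0,0,0,0],[1,0,0,0,0,0],[1.5,0,0,0,0,0],[2,0,0,0,0,0],[2.5,0,0,0,0,0],[3,0,0,0,0,0],[3,0,0,0,0,0],[3,0,0,0,0,0],[3,0,0,0,0,0],[3,0,0,0,0,0]])

```text
clock: 22.7
tcp_pos: [0.5756, -0.2367, 0.0702]
orientation: [0.384, 0.594, 0.384, -0.594]
wrist_force: [-0.6, -0.1, 3.1]
finger_gap: 0.0488
```

Contact (3 N at TCP 0.070, as expected). Releasing, then rising.

send_rows(plan=[[0,0,0,0,0,0],[0,0,0,0,0,0],[0,0,0,0,0,0],[0,0,0,0,0,0],[0,0,0,0,0,0],[0,0,0,0,0,0],[0,0,0,0,0,0],[-5,0,0,0,0,0],[-15,0,0,0,0,0],[-30,0,0,0,0,0]], claw=80)

```text
clock: 23.95
tcp_pos: [0.5755, -0.2366, 0.1008]
orientation: [-0.384, -0.594, -0.384, 0.594]
wrist_force: [0.0, -0.2, -0.6]
finger_gap: 0.0801
```

send_rows(plan=[[-20,0,0,0,0,0],[-50,0,0,0,0,0],[-80,0,0,0,0,0],[-110,0,0,0,0,0],[-120,0,0,0,0,0],[-120,0,0,0,0,0],[-120,0,0,0,0,0],[-120,0,0,0,0,0],[-120,0,0,0,0,0],[-120,0,0,0,0,0]])

```text
clock: 25.2
tcp_pos: [0.5754, -0.2366, 0.2196]
orientation: [-0.384, -0.594, -0.384, 0.594]
wrist_force: [0.6, 0.6, -0.0]
finger_gap: 0.0797
```

```bash
python3 - <<'E'
from h import *
for n in("side","scene"): 
    w=cam(n); cv2.imwrite(f"pics/{n}10.png",w["frame"])
go([.4728,.0493,.22],-24.2)
E
python3 -c "
import cv2,numpy as np
a=cv2.imread('pics/side10.png')[150:300,220:370];b=cv2.imread('pics/scene10.png')[80:230,220:370]
cv2.imwrite('pics/m10.png',cv2.resize(np.hstack([a,b]),None,fx=2.6,fy=2.6,interpolation=2))"
```

```text
now [ 0.5755 -0.2367  0.2199] jaw deg -24.2 q6 1.47 t 25.3 gap 0.0798622332758088 F [-0.2  0.1  0.3]
shift mm [-1.000e-01 -2.109e+02 -2.188e+02] turn deg [0. 0. 0.]
```

View pics/m10.png

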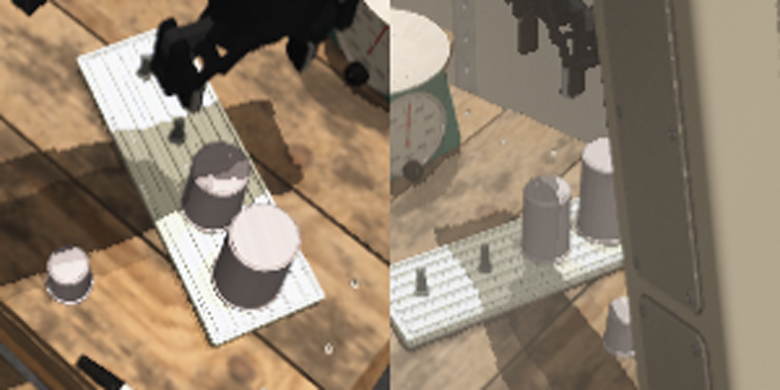

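send_rows(plan=[[0,-8,-8,0,0,0],[0,-25,-26,0,0,0],[0,-52,-54,0,0,0],[0,-82,-85,0,0,0],[0,-112,-116,0,0,0],[0,-142,-147,0,0,0],[0,-170,-176,0,0,0],[0,-193,-200,0,0,0],[0,-207,-215,0,0,0],[0,-211,-219,0,0,0]], claw=75)

```text
clock: 26.55
tcp_pos: [0.4719, 0.0509, 0.2203]
orientation: [0.385, 0.593, 0.385, -0.593]
wrist_force: [1.0, 0.7, 0.4]
finger_gap: 0.0754
```

```bash
python3 - <<'E'
from h import *
w=cam("wrist"); cv2.imwrite(f"pics/w11.png",w["frame"])
print(proj(w,[.4728,.0493,.068]))
go([.4728,.0493,.032],-24.2)
E
```

```text
[[256.17902588 174.59080853]]
now [0.4721 0.0508 0.2202] jaw deg -24.1 q6 1.93 t 26.6 gap 0.07499064273856865 F [0.2 0.7 0.3]
shift mm [188.2   1.2   1.1] turn deg [ 0.1 -0.  -0. ]
```

View pics/w11.png

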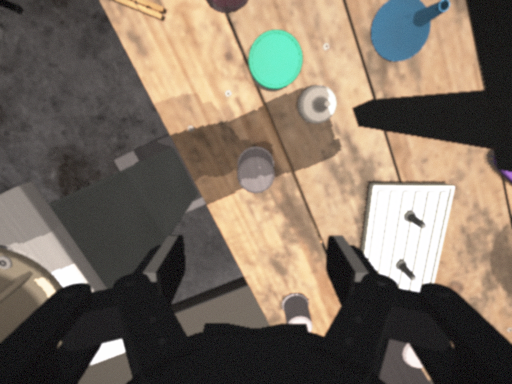

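send_rows(plan=[[10,1,1,0,0,0],[30,1,1,0,0,0],[58,1,1,0,0,0],[88,1,1,0,0,0],[118,1,1,0,0,0],[145,1,1,0,0,0],[167,1,1,0,0,0],[181,1,1,0,0,0],[187,1,1,0,0,0],[188,1,1,0,0,0]])

```text
clock: 27.85
tcp_pos: [0.4735, 0.048, 0.0319]
orientation: [-0.384, -0.594, -0.384, 0.594]
wrist_force: [-0.6, -0.4, 0.8]
finger_gap: 0.0748
```

send_rows(plan=[[0,0,0,0,0,0],[0,0,0,0,0,0],[0,0,0,0,0,0],[0,0,0,0,0,0],[0,0,0,0,0,0],[0,0,0,0,0,0],[0,0,0,0,0,0],[0,0,0,0,0,0],[0,0,0,0,0,0],[0,0,0,0,0,0]], claw=28)

```text
clock: 29.1
tcp_pos: [0.474, 0.0483, 0.0327]
orientation: [0.385, 0.594, 0.384, -0.593]
wrist_force: [-1.2, 0.1, 5.7]
finger_gap: 0.0419
```

send_rows(plan=[[-5,0,0,0,0,0],[-15,0,0,0,0,0],[-30,0,0,0,0,0],[-50,0,0,0,0,0],[-75,0,0,0,0,0],[-100,0,0,0,0,0],[-125,0,0,0,0,0],[-145,0,0,0,0,0],[-157,0,0,0,0,0],[-160,0,0,0,0,0]])

```text
clock: 30.35
tcp_pos: [0.4737, 0.0482, 0.193]
orientation: [0.385, 0.594, 0.384, -0.593]
wrist_force: [-0.0, 0.5, -0.0]
finger_gap: 0.0421
```

```bash
python3 - <<'E'
from h import *
w=cam("wrist"); cv2.imwrite(f"pics/w12.png",w["frame"])
go([.6067-.0004,-.1672-.001,.192],-24.2)
E
```

```text
now [0.4735 0.0482 0.1926] jaw deg -24.2 q6 1.93 t 30.4 gap 0.04173506121777381 F [-0.3  0.9  0.3]
shift mm [  0.8 209.8 143. ] turn deg [ 0.  -0.  -0.1]
```

View pics/w12.png

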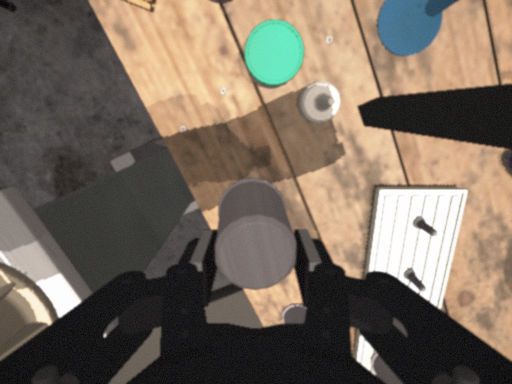

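send_rows(plan=[[0,8,6,0,0,0],[0,28,19,0,0,0],[0,55,38,0,0,0],[0,85,58,0,0,0],[0,115,78,0,0,0],[0,144,98,0,0,0],[0,171,117,0,0,0],[0,193,132,0,0,0],[0,206,141,0,0,0],[0,210,143,0,0,0]])

```text
clock: 31.65
tcp_pos: [0.6062, -0.169, 0.191]
orientation: [-0.383, -0.594, -0.384, 0.594]
wrist_force: [-0.1, -0.3, -0.9]
finger_gap: 0.0418
```

```bash
python3 - <<'E'
from h import *
for n in("wrist","side","scene"): 
    w=cam(n); cv2.imwrite(f"pics/{n}13.png",w["frame"])
go([.6067-.0004,-.1672-.001,.055],-24.2)
w=cam("wrist");print(proj(w,[[.6067,-.1672,.058],[.6371,-.0984,.058]]))
E
python3 -c "
import cv2,numpy as np
a=cv2.imread('pics/side13.png')[130:280,220:370];b=cv2.imread('pics/scene13.png')[80:230,200:350]
cv2.imwrite('pics/m13.png',cv2.resize(np.hstack([a,b]),None,fx=2.6,fy=2.6,interpolation=2))"
```

```text
now [ 0.6059 -0.1677  0.1918] jaw deg -24.2 q6 1.59 t 31.8 gap 0.041656351093899396 F [-0.4 -0.1 -1. ]
shift mm [136.8   0.7   0.3] turn deg [ 0. -0.  0.]
[[255.5427063  176.73285018]
 [255.11041778 104.44755933]]
```

View pics/m13.png

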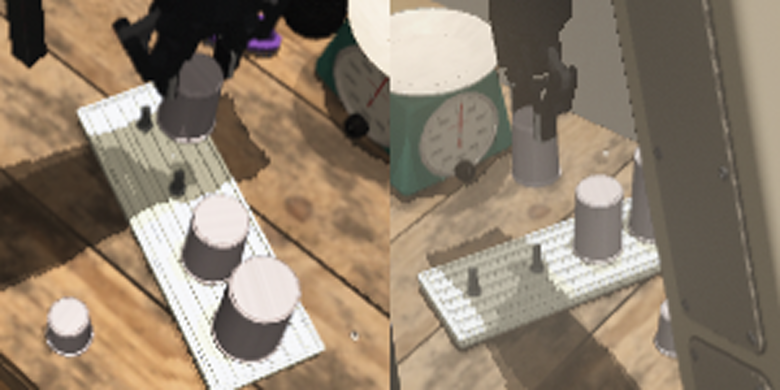

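View pics/wrist13.png

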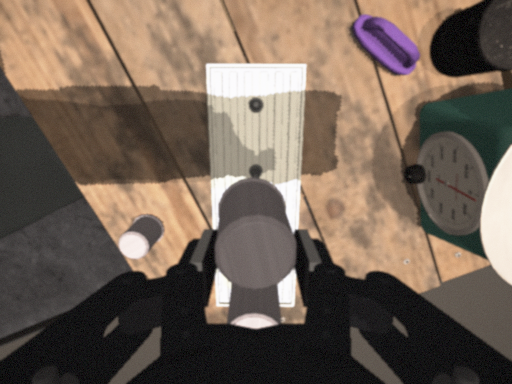

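Aligned, with the next peg at (256,104) as predicted. Lowering.

send_rows(plan=[[8,0,0,0,0,0],[25,0,0,0,0,0],[48,0,0,0,0,0],[70,0,0,0,0,0],[92,0,0,0,0,0],[110,0,0,0,0,0],[122,0,0,0,0,0],[130,0,0,0,0,0],[133,0,0,0,0,0],[134,0,0,0,0,0]])

```text
clock: 33.1
tcp_pos: [0.6066, -0.1683, 0.0583]
orientation: [0.384, 0.594, 0.384, -0.594]
wrist_force: [-0.0, -0.4, 0.7]
finger_gap: 0.0419
```

send_rows(plan=[[0.5,0,0,0,0,0],[1,0,0,0,0,0],[1.5,0,0,0,0,0],[2,0,0,0,0,0],[2.5,0,0,0,0,0],[3,0,0,0,0,0],[3,0,0,0,0,0],[3,0,0,0,0,0],[3,0,0,0,0,0],[3,0,0,0,0,0]])

```text
clock: 34.35
tcp_pos: [0.6063, -0.1683, 0.0551]
orientation: [0.384, 0.594, 0.384, -0.594]
wrist_force: [-0.8, 0.1, 1.7]
finger_gap: 0.0417
```

send_rows(plan=[[0.5,0,0,0,0,0],[1,0,0,0,0,0],[1,0,0,0,0,0],[1,0,0,0,0,0],[1,0,0,0,0,0],[1,0,0,0,0,0],[1,0,0,0,0,0],[1,0,0,0,0,0],[1,0,0,0,0,0],[1,0,0,0,0,0]])

```text
clock: 35.6
tcp_pos: [0.6064, -0.1683, 0.0548]
orientation: [0.384, 0.594, 0.384, -0.594]
wrist_force: [-1.8, 1.8, 6.3]
finger_gap: 0.0419
```

send_rows(plan=[[0,0,0,0,0,0],[0,0,0,0,0,0],[0,0,0,0,0,0],[0,0,0,0,0,0],[0,0,0,0,0,0],[0,0,0,0,0,0],[0,0,0,0,0,0],[-5,0,0,0,0,0],[-15,0,0,0,0,0],[-30,0,0,0,0,0]], claw=75)

```text
clock: 36.85
tcp_pos: [0.6062, -0.1682, 0.0848]
orientation: [-0.384, -0.594, -0.384, 0.594]
wrist_force: [0.2, -0.0, 0.7]
finger_gap: 0.0749
```

send_rows(plan=[[-20,0,0,0,0,0],[-50,0,0,0,0,0],[-80,0,0,0,0,0],[-110,0,0,0,0,0],[-130,0,0,0,0,0],[-135,0,0,0,0,0],[-135,0,0,0,0,0],[-135,0,0,0,0,0],[-135,0,0,0,0,0],[-135,0,0,0,0,0]])

```text
clock: 38.1
tcp_pos: [0.606, -0.1681, 0.2183]
orientation: [-0.384, -0.593, -0.384, 0.594]
wrist_force: [-0.2, -0.2, -0.2]
finger_gap: 0.0752
```

```bash
python3 - <<'E'
from h import *
for n in("side","scene"): 
    w=cam(n); cv2.imwrite(f"pics/{n}14.png",w["frame"])
go([.4376,-.1847,.21],-24.2)
E
python3 -c "
import cv2,numpy as np
a=cv2.imread('pics/side14.png')[130:280,220:370];b=cv2.imread('pics/scene14.png')[80:230,200:350]
cv2.imwrite('pics/m14.png',cv2.resize(np.hstack([a,b]),None,fx=2.6,fy=2.6,interpolation=2))"
```

```text
now [ 0.6062 -0.1682  0.2186] jaw deg -24.2 q6 1.59 t 38.2 gap 0.0748902953560509 F [-0.2 -0.3  0.3]
shift mm [   8.7 -147.    84.1] turn deg [0. 0. 0.]
```

View pics/m14.png

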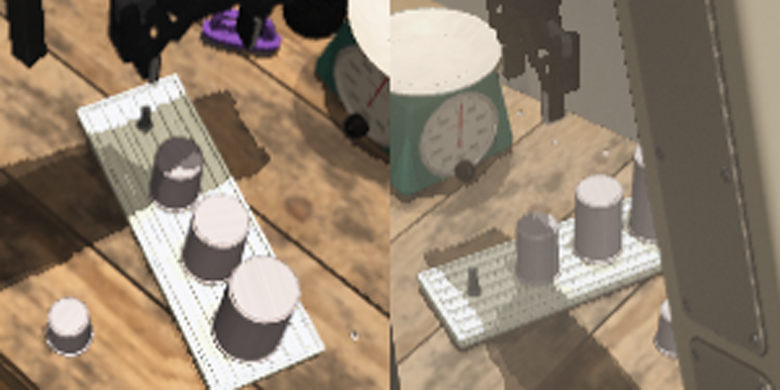

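b2 is seated. Now b1.

send_rows(plan=[[0,-6,3,0,0,0],[0,-19,11,0,0,0],[0,-38,22,0,0,0],[0,-60,34,0,0,0],[0,-82,47,0,0,0],[0,-103,59,0,0,0],[0,-122,70,0,0,0],[0,-137,78,0,0,0],[0,-145,83,0,0,0],[0,-147,84,0,0,0]], claw=70)

```text
clock: 39.45
tcp_pos: [0.4376, -0.1848, 0.2192]
orientation: [0.384, 0.594, 0.384, -0.594]
wrist_force: [0.4, -0.1, -0.3]
finger_gap: 0.0697
```

```bash
python3 - <<'E'
from h import *
w=cam("wrist"); cv2.imwrite(f"pics/w15.png",w["frame"])
print(proj(w,[.4376,-.1847,.052]))
go([.4376,-.1847,.020],-24.2)
E
```

```text
[[254.89812576 170.79119412]]
now [ 0.4377 -0.1848  0.2191] jaw deg -24.2 q6 1.42 t 39.5 gap 0.06985302923898669 F [-0.4 -0.2  0. ]
shift mm [199.1  -0.2  -0. ] turn deg [-0.  0. -0.]
```

View pics/w15.png

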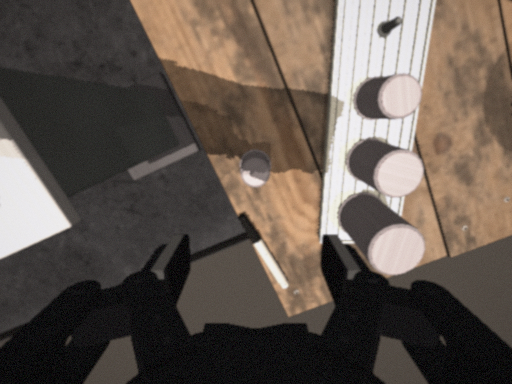

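send_rows(plan=[[10,0,0,0,0,0],[32,0,0,0,0,0],[62,0,0,0,0,0],[94,0,0,0,0,0],[126,0,0,0,0,0],[154,0,0,0,0,0],[177,0,0,0,0,0],[192,0,0,0,0,0],[198,0,0,0,0,0],[199,0,0,0,0,0]])

```text
clock: 40.75
tcp_pos: [0.4377, -0.1844, 0.0195]
orientation: [-0.384, -0.593, -0.385, 0.594]
wrist_force: [0.4, -0.4, 0.0]
finger_gap: 0.0699
```

send_rows(plan=[[0,0,0,0,0,0],[0,0,0,0,0,0],[0,0,0,0,0,0],[0,0,0,0,0,0],[0,0,0,0,0,0],[0,0,0,0,0,0],[0,0,0,0,0,0],[0,0,0,0,0,0],[0,0,0,0,0,0],[0,0,0,0,0,0]], claw=20)

```text
clock: 42.0
tcp_pos: [0.4384, -0.185, 0.0206]
orientation: [0.385, 0.594, 0.384, -0.593]
wrist_force: [-1.3, 0.0, 6.4]
finger_gap: 0.0337
```

send_rows(plan=[[-5,0,0,0,0,0],[-15,0,0,0,0,0],[-30,0,0,0,0,0],[-50,0,0,0,0,0],[-75,0,0,0,0,0],[-100,0,0,0,0,0],[-125,0,0,0,0,0],[-150,0,0,0,0,0],[-167,0,0,0,0,0],[-170,0,0,0,0,0]])

```text
clock: 43.25
tcp_pos: [0.4385, -0.1851, 0.192]
orientation: [0.385, 0.594, 0.383, -0.593]
wrist_force: [0.2, 0.4, -0.9]
finger_gap: 0.0338
```

```bash
python3 - <<'E'
from h import *
w=cam("wrist"); cv2.imwrite(f"pics/w16.png",w["frame"])
go([.6375,-.0984,.192],-24.2)
E
```

```text
now [ 0.4383 -0.1849  0.1914] jaw deg -24.2 q6 1.42 t 43.3 gap 0.03404468988969874 F [ 1.   0.3 -0.2]
shift mm [  -0.4  146.3 -160.5] turn deg [ 0.   0.  -0.1]
```

View pics/w16.png

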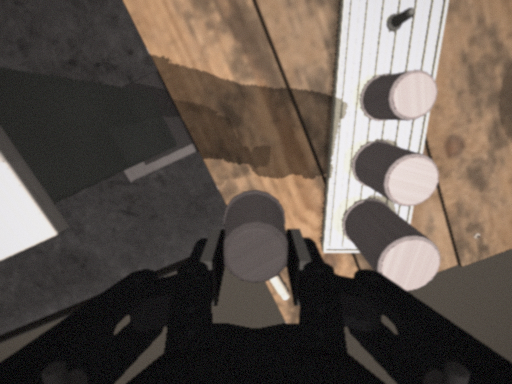

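send_rows(plan=[[0,6,-6,0,0,0],[0,19,-21,0,0,0],[0,38,-42,0,0,0],[0,60,-65,0,0,0],[0,82,-89,0,0,0],[0,103,-112,0,0,0],[0,121,-133,0,0,0],[0,136,-149,0,0,0],[0,144,-158,0,0,0],[0,146,-160,0,0,0]])

```text
clock: 44.55
tcp_pos: [0.637, -0.0976, 0.189]
orientation: [-0.384, -0.593, -0.385, 0.594]
wrist_force: [0.3, -0.1, -0.6]
finger_gap: 0.0337
```

```bash
python3 - <<'E'
from h import *
for n in("wrist","side","scene"): 
    w=cam(n); cv2.imwrite(f"pics/{n}17.png",w["frame"])
go([.6375,-.0984,.042],-24.2)
w=cam("wrist");print(proj(w,[[.6373,-.0984,.058]]))
E
python3 -c "
import cv2,numpy as np
a=cv2.imread('pics/side17.png')[130:280,220:370];b=cv2.imread('pics/scene17.png')[80:230,200:350]
cv2.imwrite('pics/m17.png',cv2.resize(np.hstack([a,b]),None,fx=2.6,fy=2.6,interpolation=2))"
```

```text
now [ 0.6361 -0.0985  0.1898] jaw deg -24.2 q6 1.71 t 44.7 gap 0.03362788975294225 F [-0.2 -0.7 -1. ]
shift mm [147.8   1.3  -0.7] turn deg [0. 0. 0.]
[[255.98592995 177.247186  ]]
```

View pics/m17.png

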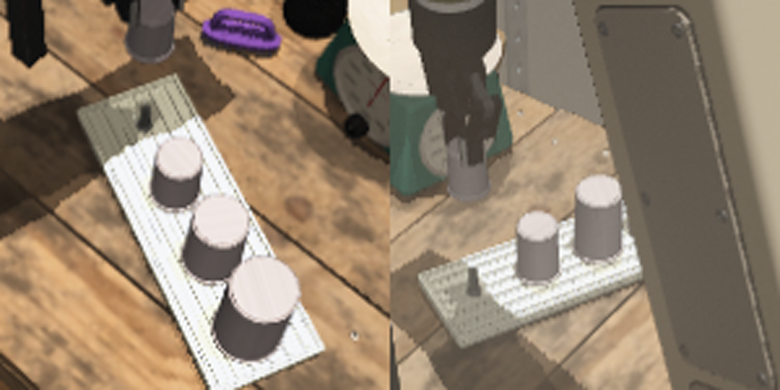

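View pics/wrist17.png

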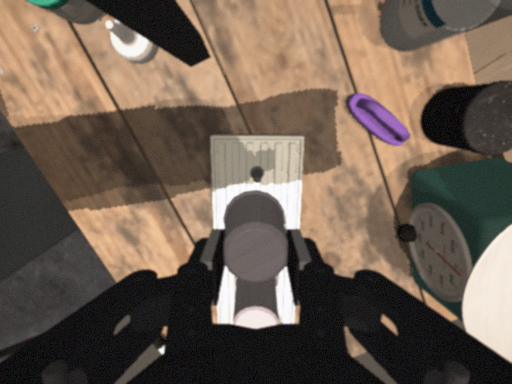

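send_rows(plan=[[8,1,0,0,0,0],[27,1,0,0,0,0],[52,1,0,0,0,0],[76,1,0,0,0,0],[100,1,0,0,0,0],[119,1,0,0,0,0],[132,1,0,0,0,0],[140,1,0,0,0,0],[143,1,0,0,0,0],[144,1,0,0,0,0]])

```text
clock: 46.0
tcp_pos: [0.6378, -0.099, 0.0464]
orientation: [0.384, 0.594, 0.384, -0.593]
wrist_force: [-0.5, 0.3, 0.2]
finger_gap: 0.0337
```

send_rows(plan=[[0.5,0,0,0,0,0],[1,0,0,0,0,0],[1.5,0,0,0,0,0],[2,0,0,0,0,0],[2.5,0,0,0,0,0],[3,0,0,0,0,0],[3.5,0,0,0,0,0],[3.5,0,0,0,0,0],[3.5,0,0,0,0,0],[3.5,0,0,0,0,0]])

```text
clock: 47.25
tcp_pos: [0.6375, -0.0989, 0.0428]
orientation: [0.384, 0.594, 0.384, -0.594]
wrist_force: [-1.3, 0.8, 4.2]
finger_gap: 0.034
```

send_rows(plan=[[0,0,0,0,0,0],[0,0,0,0,0,0],[0,0,0,0,0,0],[0,0,0,0,0,0],[0,0,0,0,0,0],[0,0,0,0,0,0],[0,0,0,0,0,0],[-5,0,0,0,0,0],[-15,0,0,0,0,0],[-30,0,0,0,0,0]], claw=70)

```text
clock: 48.5
tcp_pos: [0.6373, -0.0989, 0.0733]
orientation: [-0.384, -0.594, -0.384, 0.594]
wrist_force: [0.6, -0.2, -1.0]
finger_gap: 0.07
```

send_rows(plan=[[-20,0,0,0,0,0],[-50,0,0,0,0,0],[-80,0,0,0,0,0],[-110,0,0,0,0,0],[-130,0,0,0,0,0],[-135,-20,0,0,0,0],[-135,-60,0,0,0,0],[-135,-100,0,0,0,0],[-135,-140,0,0,0,0],[-135,-160,0,0,0,0]])

```text
clock: 49.75
tcp_pos: [0.4898, -0.0325, 0.209]
orientation: [0.385, 0.594, 0.384, -0.593]
wrist_force: [0.3, 0.1, 1.2]
finger_gap: 0.0699
```

```bash
python3 - <<'E'
from h import *
for n in("wrist","side","scene"): 
    w=cam(n); cv2.imwrite(f"pics/{n}18.png",w["frame"])
s=get_state(); print(s["clock"],s["tcp_pos"],s["wrist_force"])
E
python3 -c "
import cv2,numpy as np
a=cv2.imread('pics/side18.png')[120:290,130:360];b=cv2.imread('pics/scene18.png')[110:280,170:340]
cv2.imwrite('pics/m18.png',cv2.resize(np.hstack([a,b]),None,fx=2,fy=2,interpolation=2))"
```

```text
49.9 [ 0.49146861 -0.03314333  0.20902681] [0.69764374 0.29941966 0.65917393]
```

View pics/m18.png

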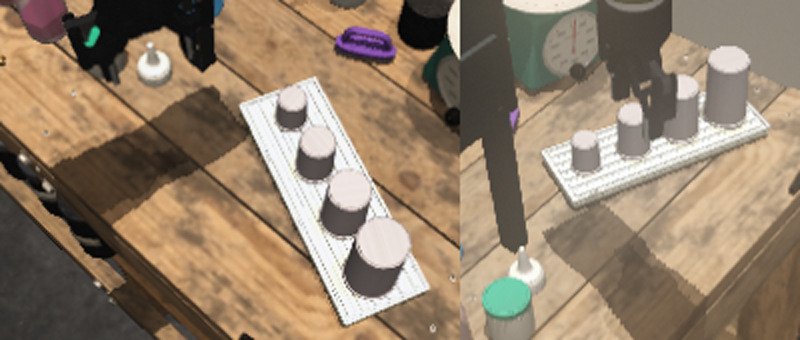

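View pics/scene18.png

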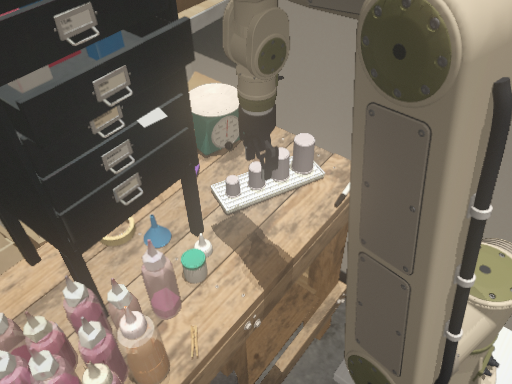

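All four stand in order and the jar is unmoved. As a last check, I'll see whether the tops sit at the height of seated beakers.

```bash
python3 - <<'E'
from h import *
d=cam("side")
im=d["frame"]; 
P=[(.6362,-.1012,.052,37),(.6047,-.1704,.068,44),(.5732,-.2395,.084,51),(.5417,-.3087,.104,59)]
f=4;x0,y0=250,140
im=cv2.resize(im[y0:y0+140,x0:x0+110],None,fx=f,fy=f,interpolation=2)
for x,y,h,D in P:
    for z,r,c in((.022+h,D/2000,(0,0,255)),(.022,D/2000+.0035,(0,200,0))):
        t=np.linspace(0,6.28,60); uv=proj(d,np.c_[x+r*np.cos(t),y+r*np.sin(t),0*t+z])
        cv2.polylines(im,[np.int32((uv-[x0,y0]+.5)*f)],True,c,1)
cv2.imwrite("pics/chk.png",im)
E
```

```text
(no output)
```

View pics/chk.png

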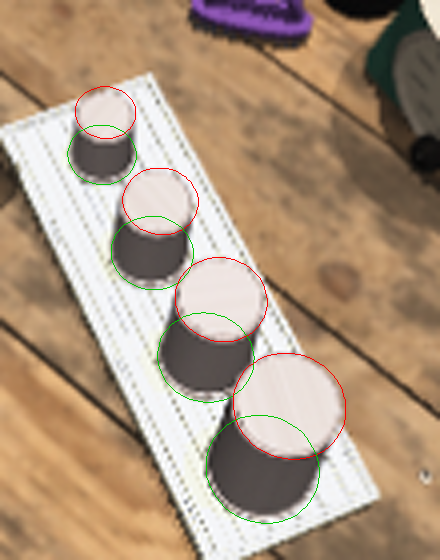

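The projected circles for seated beakers match the tops and rims of all four. Handing in.

```bash
python3 -c "
from workcell import job
print(job.hand_in())"
```

```text
the job is handed in; nothing more can be done
None
```

All four beakers are on the rack mouth down, one over each peg. The largest is on the long peg, and the rest follow in order of size to the smallest at the other end. I let go of each beaker after feeling its rim touch the deck at 3–8 N, and handed in at about 50 s with the arm clear of everything.

- **Seating:** in the last side picture, the outlines I drew for fully seated beakers match all four tops and rims to about 1–2 px.
- **Jar:** the dye jar stands where it was, at about (194, 262) in the scene picture, and nothing fell or tipped.
- **Disagreement:** the scene and side cameras put the same points up to about 9 mm apart (mostly 4–8 mm), and their average was about 3–4 mm off the wrist camera. I used the wrist camera's positions for the grasps and placings, except for the second largest beaker and the long peg. Those two I worked out from the other points, because the wrist camera had not seen them.

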